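# Clear the sharpening corner and hold the angle gauge on its mark

### The arm

A 6-joint arm with a two-finger parallel gripper is mounted at the origin on the work surface. World frame = base frame: x ahead of the robot, y to its left, z up, the work surface at z = 0. Lengths are in m, angles in rad, forces in N, time in s.
With the tool pointing down it reaches from about 0.275 to 0.85 m from the base axis. Payload 19 kg.
Tool frame: the origin (TCP) lies at the very end of the fingers, on their centre line; the grasp point (between the pads) lies 19 mm behind it; z points along the fingers, y is the direction in which the jaws open and shut (so a half turn about z gives the same grasp; the last joint's range is limited). The gripper opens to 85 mm and grips with 20 to 120 N. Pads are 22 mm wide; open, the fingers measure 114 mm over their backs; the gripper's body (76 mm by 85 mm) begins 54 mm behind the grasp point. The pads swing forward as they close: fully open they stand 13 mm farther back than shut.
Start: joints at [-1.469, 0.15, 1.437, -0, 1.554, -0.134], TCP at [0.134, -0.559, 0.231] pointing down, gripper open.
Joint ranges: [-2.8, 2.8], [-0.68, 2.1], [0.12, 2.68], [-1.39, 4.53], [0.16, 2.79], [-2.81, 2.81]. Speed limits (rad/s): [1.89, 1.89, 2.22, 3.01, 3.01, 3.01].

### API

Orientations are given as a rotation vector (axis times angle).
In Python, from rig import telemetry, vision, robot gives the robot as it stands. The module is installed in compiled form; this text tells all that it offers.
- The arm moves only by the shell command python3 -m crank 'ROWS'. ROWS is JSON, a list of rows, each an object with "hand": the finger opening in mm, from 0 to 85.4; "linear": the shift along the tool's x, y, z in mm, a list of three; "twist": the turn, a rotation vector about the tool's x, y, z in rad, a list of three. In form: [{"hand": hand, "linear": [x, y, z], "twist": [wx, wy, wz]}, ...]. A call has 1 to 10 rows; each row is the pose to reach, as a shift and turn from the pose commanded when the call began, along the tool's axes at that moment; what a row does not reach only later rows make up. A row lasts 1/10 s, in which the tool goes at most 50 mm and 8.59 degrees, less where a joint would pass 70% of its speed; a pose out of reach is approached as far as the arm can. A call with a gripper value outside its range is refused whole. The fingers move at their own pace and stop on an object; the grip force is fixed at half the most. Time passes only in rows, so rows that repeat a pose let the fingers close. It gives the time, the measured TCP pose, the force and the opening at its end, in the units of the state.
- telemetry.read_state(): the state, without advancing time (a new reading comes with each control period).
- vision.capture(name): name is "scene" or "top" or "wrist"; returns the picture (384x512x3 uint8, blue, green, red); there is no depth.
- vision.get_calibration(name): a dict with "vertical_fov" (degrees; the focal length in pixels is half the picture's height over the tangent of half this angle, whatever the lens; pixels are square), "cx", "cy" (the principal point, pixels), "rvec" (rotation vector, rad) and "tvec" (3), from world to camera coordinates, as OpenCV has them. Camera axes: x right, y down, z forward; pixel columns grow to the right and rows downward; lengths in m; the calibration is good to about 2 mm. The wrist camera is an equidistant fisheye: a pixel r from the principal point sees the ray r / f radians off the axis. A picture is of the moment at which its call begins: read the wrist's pose just before it. get_calibration takes no time and is no camera call; for the wrist camera it gives the pose at the moment of the call.
- robot.sign_off(): hands the job in, once; it reports no verdict.
The state is a dict: "clock": time; "qpos": joint angles; "dq": joint speeds; "joint_efforts": joint torques, N m; "tcp_pos": TCP position; "tcp_rot": TCP orientation; "contact_force": force on the tool from outside, world axes, zero at the start; "moment": the same for the moment, N m; "opening": finger opening in m.
Only numpy, scipy, OpenCV 4.12 (cv2) and the standard library are available. Lean on these libraries where they do the work, as an engineer would, in place of code of your own. Each camera call takes 0.05 s, during which the arm holds its last target.

### The job

Get the knife-sharpening corner ready: first put the stray wooden-handled spoon into the blue pan and the steel ring cutter into the yellow pan. Then pick up the angle gauge by its orange grip, set the middle of its foot on the ridge of the sharpening block, square across the ridge, and rock it until the swinging black pointer has settled on the red mark. Finish while still gripping the gauge, keeping it pressed lightly down on the ridge and still with the pointer on the mark so that a cook can match a blade to it, and leave everything else where it stands.

Things in the scene. Friction and masses are not known exactly. Their poses are not given: they have to be found in the camera images.
- spoon_grip (a point): Stray serving spoon lying flat, 138 long: wooden handle 85 long x 16 wide x 14 high, then a steel bowl 40 wide, 8 high. The point is half-way up the handle, 5 mm from the handle's middle towards the bowl (7 mm above the table), near the balance point. x runs along the handle to the bowl (bowl centre 70 mm away, handle's end 48 mm behind), y across the handle, z up. 60 g.
- cutter_mid (a point): Stray plain ring cutter of steel standing on its rim: outside diameter 48, inside 42, height 40. The point is its centre, half-way up (20 mm above the table). z is the ring's axis. 50 g.
- blue_pan: Blue open-topped plastic pan for utensils, fixed on the table: 180 (x) x 110 (y) x 50 high, walls and floor 4 to 5 thick. Origin at the centre of its underside, on the table.
- yellow_pan: Yellow open-topped plastic pan for cutters, same size as the blue pan, fixed. Origin at the centre of its underside. The two pans stand side by side and may change places.
- stone: Fixed two-sided sharpening block like a roof: two stone slopes (grey, falling 20 deg to the -y side; reddish, falling 26 deg to the +y side) meet under a straight round steel ridge bar (6 radius, 70 long) that runs along x. 70 (x) x about 155 (y). Origin at the centre of its underside on the table.
- crown (a point): Top of the ridge bar of the sharpening block at its middle, 56 mm above the table. x runs along the ridge, y across it.
- gauge: Pendulum angle gauge, loose, standing upright on its flat foot on the table, 380 g. Origin at the centre of the underside of its foot; x is the direction its white dial faces (away from the robot), y along the foot, z up. Foot 40 (x) x 110 (y) x 14 high; above it a blue plate 10 thick (x), 92 wide (y), up to 98 high; on top an orange grip block 24 thick (x), 34 wide (y), from 98 to 144 high.
- gauge_grip (a point): Centre of the gauge's orange grip block, 121 mm above the underside of the foot; same axes as the gauge. Best pinched across its 24 mm (along x) from above.
- gauge_foot (a point): Centre of the underside of the gauge's foot.
- pointer (a joint): Black pointer that hangs freely from a pivot 88 mm above the underside of the foot, on the dial side, behind a clear cover, and swings about the dial's normal. Its value (rad) equals, once it has settled, the tilt of the gauge about its x axis, right-handed: 0 when the gauge is upright, positive when the +y end of the foot is higher. It swings at about 2 Hz and settles in about 1.5 s.
- marker (a joint): Red mark on the dial, 7 wide (62 from the pivot, on the -y side of the dial, the side to which the pointer swings when the +y end of the foot is raised), stays where it was set: the pointer value (rad) at which the pointer stands on it. 0.09 to 0.24. The pointer is on the mark when the two values agree.
- pointer_tip (a point): Tip of the black pointer, 62 mm from its pivot.
- mark (a point): The red mark's middle, 62 mm from the pivot.
- spoon: The spoon; origin on its underside, 10 mm from the point spoon_grip towards the bowl.
- cutter: The ring cutter; origin at the centre of its lower rim.
- knife: Cook's knife lying beyond the sharpening block, about 300 long. To be left alone.
- shaker: Small steel shaker, 44 diameter x 75 high. To be left alone.
- bowl: Steel bowl, 110 diameter x 50 high. To be left alone.
- sauce: Yellow sauce bottle with a red cap, 56 diameter x 150 high. To be left alone.
- beaker: Clear plastic beaker, 72 diameter x 90 high. To be left alone.
- jar: Amber jar with a white lid, 68 diameter x 100 high. To be left alone.
There are look-alikes about, which are no part of the job. Leave any green look-alike of the gauge alone.

How it is judged:
On the way, in this order (a step that is already met when the one before it is completed fails the run):
1. the spoon lies in the blue pan and the ring cutter in the yellow pan, both let go (x of spoon_grip in the frame of blue_pan between -0.085 and 0.085 m and y of spoon_grip in the frame of blue_pan between -0.05 and 0.05 m and z of spoon_grip in the frame of blue_pan below 0.05 m and x of cutter_mid in the frame of yellow_pan between -0.085 and 0.085 m and y of cutter_mid in the frame of yellow_pan between -0.05 and 0.05 m and z of cutter_mid in the frame of yellow_pan below 0.05 m and contact force between the fingers and spoon below 0.1 N and contact force between the fingers and cutter below 0.1 N), for 0.2 s.
2. the gripped gauge stands with its foot on the ridge and its pointer has settled on the red mark (distance between pointer_tip and mark below 0.0035 m and contact force between gauge and stone above 0.5 N and contact force between the fingers and gauge above 1 N and distance between gauge_foot and crown below 0.03 m and angle between the x axis of gauge and the x axis of stone, either way round below 0.2 rad and linear speed of gauge below 0.02 m/s and velocity of joint pointer between -0.3 and 0.3 rad/s), for 0.4 s.
At the end, for the whole second after the job is handed in: Spoon in blue pan, cutter in yellow pan, let go; gauge in the fingers and on the ridge (over 0.5 N), foot middle within 30 mm of the ridge middle, within 0.2 rad of square, still, and pointer tip within 3.5 mm of the mark's middle for the last second (all of step 1 and all of step 2); the arm keeps its last pose, push and grip.
It fails at once if the knife, shaker, bowl, sauce bottle, beaker or jar is pushed more than 30 mm or tipped over (distance of any of knife, shaker, bowl, sauce, beaker, jar from where it was at the start of the episode above 0.03 m or angle between any of knife, shaker, bowl, sauce, beaker, jar's own z axis and vertical above 0.5 rad).
It also fails if it takes over 72 s, if anything falls off the work surface, if the arm or the gripper's body presses on something with over 40 N, if the wrist force passes 120 N, or if a joint passes its speed limit or range.

## Working session

There is one attempt and no reset: what is moved stays moved. The work goes in short steps, Python scripts to look and compute and a shell command to move; the robot and the scene stay as the last step left them, time stands still between calls to the robot, and variables do not carry over. Pictures are saved under pics/ and viewed, and the job is handed in when it is done.

```bash
mkdir -p pics; cat > h.py <<'E'
import numpy as np, cv2
from scipy.spatial.transform import Rotation as R
from rig import telemetry, vision, robot
def cap(cam,name):
    c=vision.get_calibration(cam); im=vision.capture(cam); cv2.imwrite(f'pics/{name}.png',im); 
    import json; json.dump({k:(np.asarray(v).tolist()) for k,v in c.items()},open(f'pics/{name}.json','w')); return im,c
def load(name):
    import json; return cv2.imread(f'pics/{name}.png'), json.load(open(f'pics/{name}.json'))
def ray(c,u,v,fish=False):
    f=192/np.tan(np.radians(c['vertical_fov'])/2); x=(u-c['cx'])/f; y=(v-c['cy'])/f
    if fish:
        r=np.hypot(x,y); d=np.array([np.sin(r)*x/max(r,1e-9),np.sin(r)*y/max(r,1e-9),np.cos(r)])
    else: d=np.array([x,y,1.])
    M=cv2.Rodrigues(np.array(c['rvec'],float))[0]; t=np.array(c['tvec'],float).ravel()
    return -M.T@t, M.T@d
def onz(c,u,v,z,fish=False):
    o,d=ray(c,u,v,fish); return o+d*(z-o[2])/d[2]
def proj(c,p,fish=False):
    M=cv2.Rodrigues(np.array(c['rvec'],float))[0]; q=M@np.asarray(p,float)+np.array(c['tvec'],float).ravel()
    f=192/np.tan(np.radians(c['vertical_fov'])/2)
    if fish:
        r=np.hypot(q[0],q[1]); th=np.arctan2(r,q[2]); return c['cx']+f*th*q[0]/r, c['cy']+f*th*q[1]/r
    return c['cx']+f*q[0]/q[2], c['cy']+f*q[1]/q[2]
E
python3 - <<'E'
from h import *
print(telemetry.read_state())
for n in ['scene','top','wrist']:
    im,c=cap(n,n+'0'); print(n,c); o,d=ray(c,256,192); print(o,d)
E
```

```text
{'clock': 0.0, 'qpos': array([-1.46898386e+00,  1.50974059e-01,  1.43801445e+00, -6.39391952e-06,
        1.55384518e+00, -1.33999291e-01]), 'dq': array([-0.0015646 ,  0.00081854, -0.00042737, -0.00013629,  0.00088165,
        0.00032663]), 'joint_efforts': array([-6.19843398e-03, -7.13052821e+01, -5.70870066e+01, -4.36836663e-04,
        9.11613082e-03,  1.02312301e-04]), 'tcp_pos': array([ 0.13429138, -0.55883399,  0.23069053]), 'tcp_rot': array([-3.11854867e+00, -3.69408798e-01, -2.13222095e-05]), 'contact_force': array([0.20254399, 0.15680975, 0.00071074]), 'moment': array([0.03959003, 0.02834879, 0.01730108]), 'opening': 0.08545934640850847}
scene {'vertical_fov': 45.36660237071159, 'cx': 260.3330955892505, 'cy': 197.13083502620398, 'rvec': array([ 2.2001278 ,  0.92727297, -0.35867681]), 'tvec': array([-0.36878536, -0.26694074,  1.67201734])}
[ 1.21875698 -0.71499833  1.00315043] [-0.50420947  0.50491822 -0.70074541]
top {'vertical_fov': 50.32506413820174, 'cx': 254.5072930339881, 'cy': 193.758139768957, 'rvec': array([ 2.16636329, -2.11731345,  0.17189325]), 'tvec': array([-0.10277815,  0.58986621,  1.25099171])}
[ 0.39025679 -0.08634897  1.32805469] [ 0.15987584 -0.00578378 -0.98713632]
wrist {'vertical_fov': 65.70646984690485, 'cx': 257.3846427330561, 'cy': 194.003091073299, 'rvec': array([-2.26709446,  1.78836673,  0.27817206]), 'tvec': array([-0.57520193, -0.03804696,  0.38076509])}
[ 0.21079883 -0.54129747  0.37396228] [-0.28949929 -0.06372371 -0.9550898 ]
```

```bash
python3 -c "
import cv2
for n in ['scene','top']:
    im=cv2.imread(f'pics/{n}0.png'); cv2.imwrite(f'pics/{n}0b.png',cv2.resize(im,(800,600),interpolation=cv2.INTER_CUBIC))
"
```

```text
(no output)
```

View pics/scene0b.png

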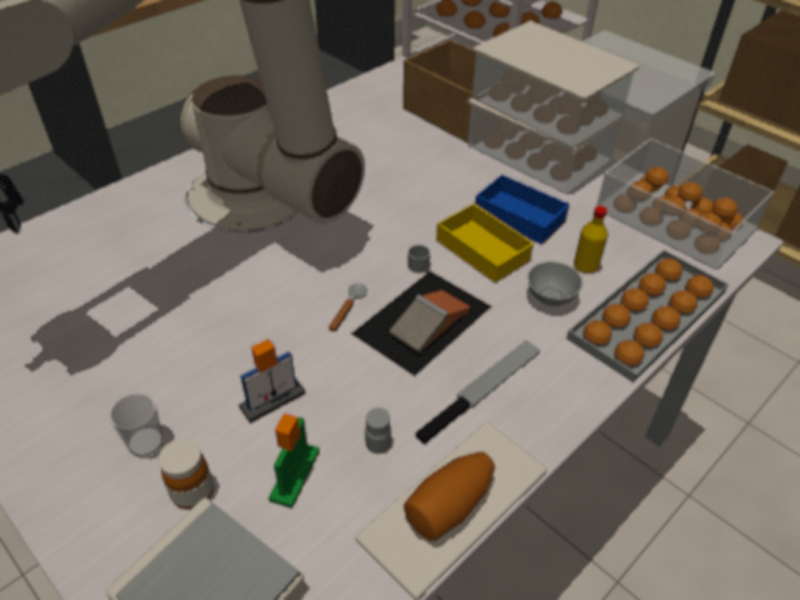

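View pics/top0b.png

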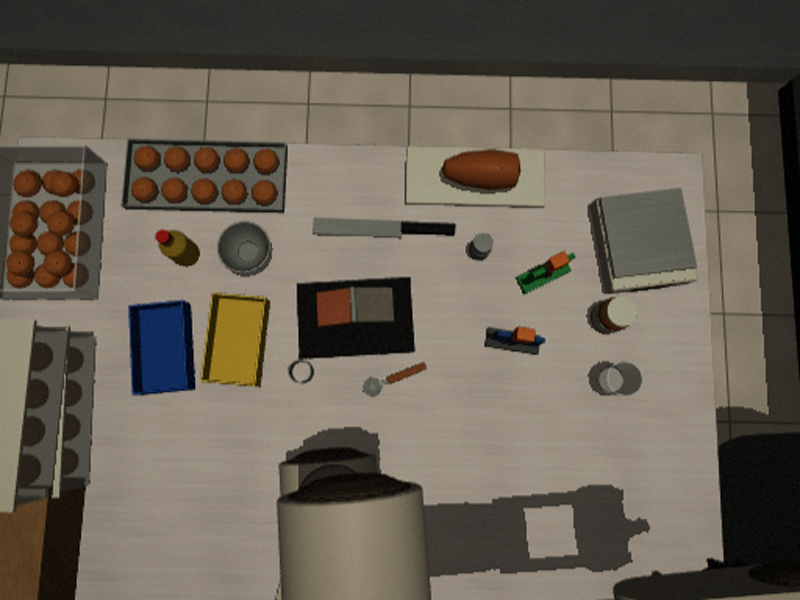

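View pics/wrist0.png

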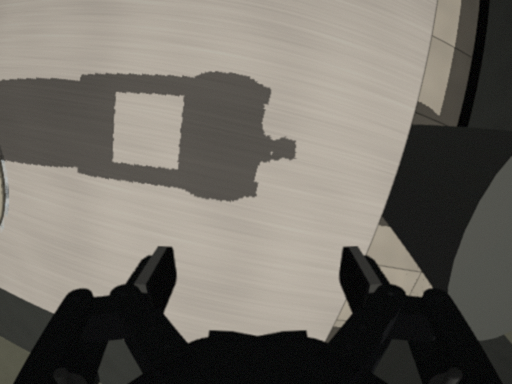

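Both full-size pictures show the same layout. In the top view (800x600) I see:
- the spoon at about (395,378)
- the ring at (301,371)
- the blue pan at (161,348) and the yellow pan at (236,340)
- the stone's ridge at (353,306)
- the orange-grip blue gauge at (515,340), with the green look-alike at (545,270)

Next I'll measure them.

```bash
python3 - <<'E'
from h import *
im,c=load('top0'); s=512/800
big=cv2.resize(im[180:270,80:370],None,fx=2.75,fy=2.75,interpolation=cv2.INTER_CUBIC)
cv2.imwrite('pics/t_crop.png',big)
hsv=cv2.cvtColor(im,cv2.COLOR_BGR2HSV)
def blob(lo,hi,box,z,name):
    x0,y0,x1,y1=[int(b*s) for b in box]
    m=np.zeros(im.shape[:2],np.uint8); m[y0:y1,x0:x1]=cv2.inRange(hsv,lo,hi)[y0:y1,x0:x1]
    n,l,st,ce=cv2.connectedComponentsWithStats(m); k=1+np.argmax(st[1:,4]); 
    pts=np.argwhere(l==k)[:,::-1].astype(float)
    w=np.array([onz(c,u,v,z)[:2] for u,v in pts]); rect=cv2.minAreaRect((w*1000).astype(np.float32))
    print(name,'area',st[k,4],'cpx',ce[k].round(1),'mean',w.mean(0).round(4),'rect mm',[np.round(r,1) for r in rect])
blob((5,80,40),(20,255,255),(380,355,435,390),.014,'handle')
blob((100,120,30),(130,255,255),(120,295,200,400),.05,'blue')
blob((20,120,60),(35,255,255),(195,285,275,395),.05,'yellow')
blob((0,60,40),(12,255,255),(310,280,360,330),.04,'redstone')
blob((5,150,80),(18,255,255),(505,320,545,350),.144,'grip')
blob((0,0,0),(180,80,70),(290,270,420,365),.002,'mat')
E
```

```text
handle area 133 cpx [259.6 238.4] mean [ 0.4529 -0.1088] rect mm [array([ 452.9, -109.2]), array([15.9, 83.7]), np.float64(23.8)]
blue area 1715 cpx [103.  222.6] mean [0.4895 0.3821] rect mm [array([491.3, 387.8]), array([179.9, 112.3]), np.float64(7.3)]
yellow area 1798 cpx [150.3 217.3] mean [0.5097 0.2353] rect mm [array([512., 240.]), array([111. , 180.6]), np.float64(85.8)]
redstone area 486 cpx [213.3 196.3] mean [0.5818 0.0418] rect mm [array([582.9,  41.2]), array([76.8, 66.8]), np.float64(2.4)]
grip area 88 cpx [336.  213.6] mean [ 0.5237 -0.3277] rect mm [array([ 523.5, -328.1]), array([32.5, 23.2]), np.float64(81.8)]
mat area 2014 cpx [227.4 206.4] mean [ 0.5555 -0.0017] rect mm [array([562.4,   6.7]), array([166.4, 254.1]), np.float64(5.0)]
```

View pics/t_crop.png

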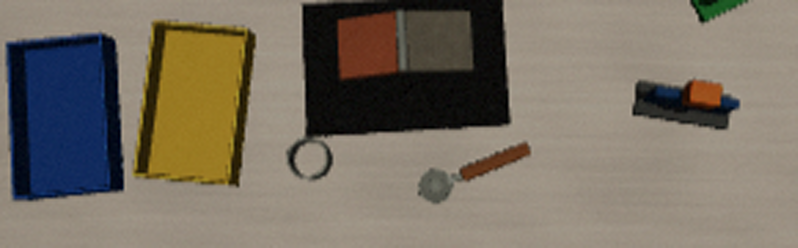

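```bash
python3 - <<'E'
from h import *
im,c=load('scene0')
cv2.imwrite('pics/dial.png',cv2.resize(im[210:275,140:205],None,fx=9,fy=9,interpolation=cv2.INTER_CUBIC))
im,c=load('top0')
b=onz(c,238.5,247.3,.006); h=np.array([.4529,-.1090]); d=b[:2]-h; print('bowl',b,'dist',np.linalg.norm(d),np.degrees(np.arctan2(d[1],d[0])))
# ring: dark/gray contour
g=cv2.cvtColor(im,cv2.COLOR_BGR2GRAY); 
x0,y0=178,224; sub=g[y0:y0+28,x0:x0+28]; big=cv2.resize(sub,None,fx=20,fy=20,interpolation=cv2.INTER_CUBIC); cv2.imwrite('pics/ring.png',big)
for z in(0,.02,.04): print('ring',z,onz(c,192.7,237.5,z))
# ridge ends
cv2.imwrite('pics/stone.png',cv2.resize(im[170:235,185:275],None,fx=8,fy=8,interpolation=cv2.INTER_CUBIC))
cv2.imwrite('pics/gt.png',cv2.resize(im[190:240,300:360],None,fx=10,fy=10,interpolation=cv2.INTER_CUBIC))
E
```

```text
bowl [ 0.42341745 -0.0419052   0.006     ] dist 0.07328664843520791 113.72146910522406
ring 0 [0.45162837 0.10715395 0.        ]
ring 0.02 [0.45070414 0.10423987 0.02      ]
ring 0.04 [0.44977991 0.10132579 0.04      ]
```

View pics/dial.png

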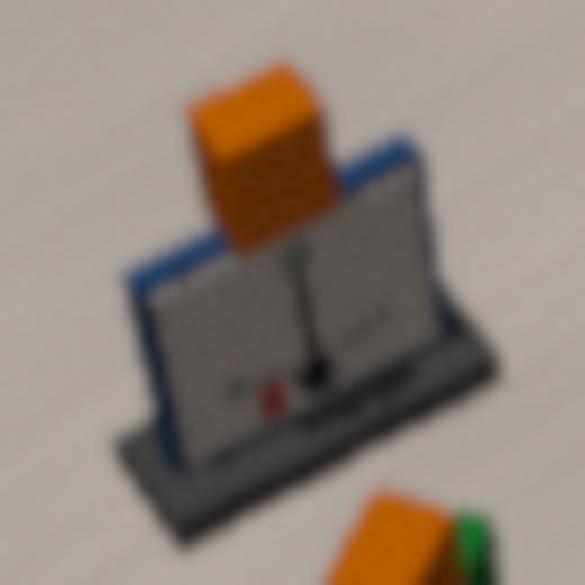

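View pics/stone.png

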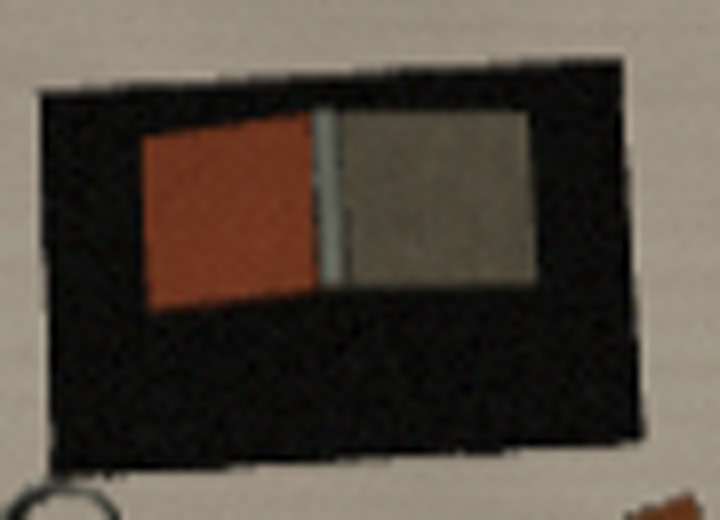

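View pics/gt.png

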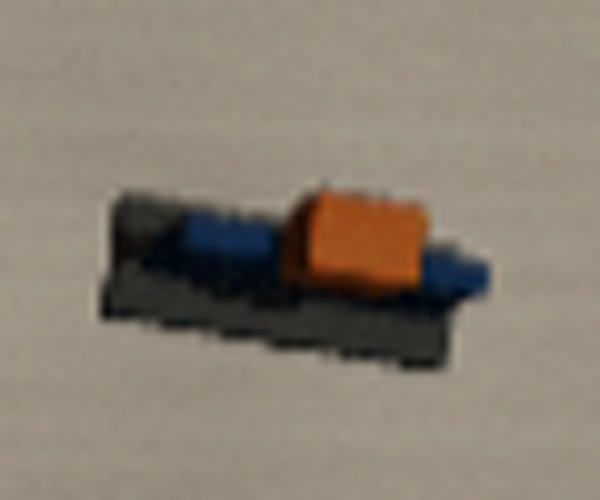

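View pics/ring.png

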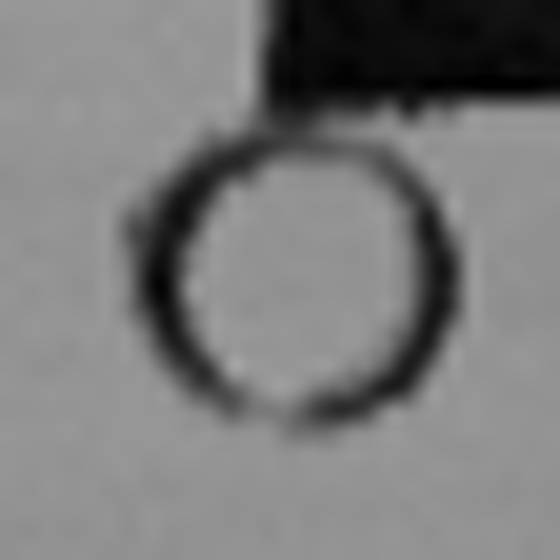

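```bash
python3 - <<'E'
from h import *
im,c=load('top0')
P=lambda x,y,s,x0,y0,z: onz(c,(x+.5)/s-.5+x0,(y+.5)/s-.5+y0,z)
a=P(325,108,8,185,170,.056); b=P(333,288,8,185,170,.056)
print('ridge',a,b,'mid',(a+b)/2,'len',np.linalg.norm(a-b),'yaw',np.degrees(np.arctan2((a-b)[1],(a-b)[0])))
# mat corners
m=[P(x,y,8,185,170,.002)[:2] for x,y in((42,92),(622,62),(642,438),(52,476))]; print('mat',np.round(m,4),'c',np.mean(m,0))
# grip top quad corners, z=.144
q=[P(x,y,10,300,190,.144)[:2] for x,y in((322,192),(428,205),(418,292),(308,272))]; q=np.array(q);print('griptop',np.round(q,4),q.mean(0))
f=[P(x,y,10,300,190,.0)[:2] for x,y in((103,320),(443,369))]; f=np.array(f); d=f[0]-f[1]; yaw=np.arctan2(-d[0],d[1]); print('foot edge',f,np.linalg.norm(d),np.degrees(yaw))
ex=np.array([np.cos(yaw),np.sin(yaw)]); print('foot ctr',f.mean(0)+ex*.02)
sc,cs=load('scene0')
hsv=cv2.cvtColor(sc,cv2.COLOR_BGR2HSV)
ctr=np.r_[q.mean(0),0]
X=np.r_[ex,0];Y=np.array([-ex[1],ex[0],0])
def dial(u,v,xo=.008):
    o,dd=ray(cs,u,v); t=((ctr+X*xo-o)@X)/(dd@X); p=o+t*dd-ctr; return p@Y,p[2]
D=lambda x,y:dial((x+.5)/9-.5+140,(y+.5)/9-.5+210)
for n,x,y in(('pivot',294,250),('tip',314,375),('mark',272,400),('gripTL',192,108),('plateTR',415,150),('plateTL',152,290),('plateBL',183,465),('plateBR',440,340)): print(n,np.round(D(x,y),4))
for x,y,zz in((192,108,0),):pass
for n,p in (('pivot',(0,.088)),('tip0',(0,.026)),('grip bottom',(0,.098))):
    print(n,np.array(proj(cs,ctr+X*.008+Y*p[0]+[0,0,p[1]])-np.array([140,210]))*9)
E
```

```text
ridge [0.62262353 0.00424223 0.056     ] [ 0.55102943 -0.0012993   0.056     ] mid [0.58682648 0.00147147 0.056     ] len 0.07180823661266975 yaw 4.425987698757876
mat [[ 0.6364  0.1249]
 [ 0.6547 -0.1139]
 [ 0.4994 -0.125 ]
 [ 0.4786  0.1134]] c [ 5.67290996e-01 -1.66011660e-04]
griptop [[ 0.5377 -0.3154]
 [ 0.5346 -0.3464]
 [ 0.509  -0.3432]
 [ 0.5141 -0.3112]] [ 0.5238577  -0.32904861]
foot edge [[ 0.51197349 -0.27161819]
 [ 0.49854747 -0.38228897]] 0.11148219387293774 -6.9170353131107225
foot ctr [ 0.52511491 -0.32936222]
pivot [0.0011 0.0899]
tip [0.0002 0.0332]
mark [-0.014   0.0323]
gripTL [-0.0204  0.165 ]
plateTR [0.0428 0.1046]
plateTL [-0.0423  0.1038]
plateBL [-0.0446  0.0253]
plateBR [0.0419 0.0183]
pivot [287.50723605 252.03949287]
tip0 [312.0910429  386.47528062]
grip bottom [283.36982649 229.4141966 ]
```

```bash
cat >> h.py <<'E'
def go(x,y,z,th,note=''):
    """target TCP, tool-x world angle th deg, tool down"""
    s=telemetry.read_state(); r=R.from_rotvec(s['tcp_rot']); t=np.radians(th)
    tx=np.array([np.cos(t),np.sin(t),0]); tz=np.array([0,0,-1.]); T=R.from_matrix(np.c_[tx,np.cross(tz,tx),tz])
    M=r.as_matrix(); cur=np.degrees(np.arctan2(M[1,0],M[0,0]))
    print(note,'clk',round(s['clock'],2),'cur th',round(cur,2),'lin mm',(1000*(M.T@(np.array([x,y,z])-s['tcp_pos']))).round(1),'twist',(r.inv()*T).as_rotvec().round(4),'q6',round(s['qpos'][5],2))
E
python3 -c "
from h import *
go(.451,-.104,.12,113.8)"
```

```text
clk 0.15 cur th 13.51 lin mm [ 414.2 -368.2  111.2] twist [-6.0000e-04 -1.0000e-03 -1.7504e+00] q6 -0.13
```

```bash
python3 -m crank '[{"hand":50,"linear":[414,-368,111],"twist":[0,0,-1.75]},{"hand":50,"linear":[414,-368,111],"twist":[0,0,-1.75]},{"hand":50,"linear":[414,-368,111],"twist":[0,0,-1.75]},{"hand":50,"linear":[414,-368,111],"twist":[0,0,-1.75]},{"hand":50,"linear":[414,-368,111],"twist":[0,0,-1.75]},{"hand":50,"linear":[414,-368,111],"twist":[0,0,-1.75]},{"hand":50,"linear":[414,-368,111],"twist":[0,0,-1.75]},{"hand":50,"linear":[414,-368,111],"twist":[0,0,-1.75]},{"hand":50,"linear":[414,-368,111],"twist":[0,0,-1.75]},{"hand":50,"linear":[414,-368,111],"twist":[0,0,-1.75]}]'; python3 -c "
from h import *
go(.451,-.104,.12,113.8)"
```

```text
clock: 1.15
tcp_pos: [0.4152, -0.1548, 0.1328]
tcp_rot: [2.023, 2.403, 0.0]
contact_force: [1.3, -1.4, 0.2]
opening: 0.0504
 clk 1.15 cur th 99.8 lin mm [44.  43.9 12.8] twist [ 0.0003  0.0004 -0.2443] q6 -0.7
```

```bash
python3 -m crank '[{"hand":40,"linear":[44,44,13],"twist":[0,0,-0.244]},{"hand":40,"linear":[44,44,13],"twist":[0,0,-0.244]},{"hand":40,"linear":[44,44,13],"twist":[0,0,-0.244]},{"hand":40,"linear":[44,44,13],"twist":[0,0,-0.244]}]'; python3 - <<'E'
from h import *
s=telemetry.read_state(); print(s['tcp_pos'])
im,c=cap('wrist','w1')
cv2.imwrite('pics/w1.png',im)
for n,p in(('grip',(.451,-.104,.014)),('bowl',(.4234,-.0419,.006))): print(n,proj(c,p,True))
E
```

```text
clock: 1.55
tcp_pos: [0.4505, -0.1062, 0.12]
tcp_rot: [-1.726, -2.625, 0.0]
contact_force: [0.4, 0.0, 0.6]
opening: 0.0402
[ 0.45045939 -0.1062331   0.12000029]
grip (np.float64(258.14477732100426), np.float64(189.25297800625577))
bowl (np.float64(257.22505894947113), np.float64(110.47959088609399))
```

View pics/w1.png

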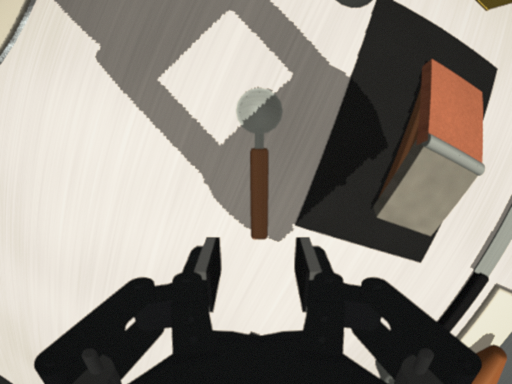

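The wrist picture shows the spoon upright at column 259, with the handle at rows 149–238 and the bowl at (259,109). That matches the prediction within 2 px, so I'm descending.

```bash
python3 -c "
from h import *
im,c=load('w1')
for v in (149,193.5,238): print(onz(c,259.5,v,.014,True))
go(.451,-.104,.003,113.8)"

```

```text
[ 0.43797296 -0.07089011  0.014     ]
[ 0.45363847 -0.10710918  0.014     ]
[ 0.47090145 -0.1469475   0.014     ]
 clk 1.6 cur th 113.28 lin mm [  2.3   1.7 117.2] twist [-0.0002  0.0001 -0.0091] q6 -0.81
```

```bash
python3 -m crank '[{"hand":40,"linear":[2,3,60],"twist":[0,0,-0.009]},{"hand":40,"linear":[2,3,100],"twist":[0,0,-0.009]},{"hand":40,"linear":[2,3,117],"twist":[0,0,-0.009]},{"hand":40,"linear":[2,3,117],"twist":[0,0,-0.009]},{"hand":5,"linear":[2,3,117],"twist":[0,0,-0.009]},{"hand":5,"linear":[2,3,117],"twist":[0,0,-0.009]},{"hand":5,"linear":[2,3,117],"twist":[0,0,-0.009]},{"hand":5,"linear":[2,3,117],"twist":[0,0,-0.009]},{"hand":5,"linear":[2,3,117],"twist":[0,0,-0.009]},{"hand":5,"linear":[2,3,117],"twist":[0,0,-0.009]}]'; python3 -c "
from h import *
go(.451,-.104,.12,113.8)"
```

```text
clock: 2.6
tcp_pos: [0.4531, -0.1038, 0.0042]
tcp_rot: [1.712, 2.632, -0.0]
contact_force: [-3.5, -4.3, 6.9]
opening: 0.0141
 clk 2.6 cur th 113.93 lin mm [   0.5   -1.9 -115.8] twist [0.001  0.0018 0.0022] q6 -0.81
```

```bash
python3 -m crank '[{"hand":5,"linear":[0,0,-50],"twist":[0,0,0]},{"hand":5,"linear":[0,0,-100],"twist":[0,0,0]},{"hand":5,"linear":[0,0,-125],"twist":[0,0,0]},{"hand":5,"linear":[0,0,-125],"twist":[0,0,0]}]'; python3 - <<'E'
from h import *
go(.512,.3905,.13,187.3)
im,c=cap('wrist','w2')
E
```

```text
clock: 3.0
tcp_pos: [0.4542, -0.1039, 0.1325]
tcp_rot: [1.709, 2.628, 0.002]
contact_force: [0.0, -0.0, -1.5]
opening: 0.0139
 clk 3.0 cur th 113.93 lin mm [428.5 253.3   1.6] twist [ 1.0000e-03  7.6000e-03 -1.2806e+00] q6 -0.81
```

View pics/w2.png

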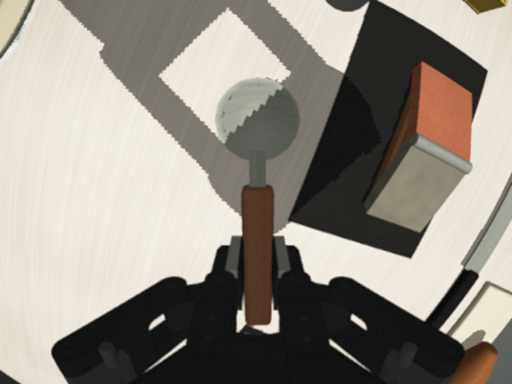

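The spoon is held level between the pads, with the handle at column 258 and the bowl at (258,118). On to the blue pan.

```bash
python3 -m crank '[{"hand":5,"linear":[428,253,0],"twist":[0,0,-1.28]},{"hand":5,"linear":[428,253,0],"twist":[0,0,-1.28]},{"hand":5,"linear":[428,253,0],"twist":[0,0,-1.28]},{"hand":5,"linear":[428,253,0],"twist":[0,0,-1.28]},{"hand":5,"linear":[428,253,0],"twist":[0,0,-1.28]},{"hand":5,"linear":[428,253,0],"twist":[0,0,-1.28]},{"hand":5,"linear":[428,253,0],"twist":[0,0,-1.28]},{"hand":5,"linear":[428,253,0],"twist":[0,0,-1.28]},{"hand":5,"linear":[428,253,0],"twist":[0,0,-1.28]},{"hand":5,"linear":[428,253,0],"twist":[0,0,-1.28]}]'; python3 -c "
from h import *
go(.512,.3905,.13,187.3)"
```

```text
clock: 4.05
tcp_pos: [0.5095, 0.3928, 0.1267]
tcp_rot: [0.205, -3.133, 0.001]
contact_force: [1.4, -1.1, 0.0]
opening: 0.0143
 clk 4.05 cur th -172.51 lin mm [-2.2 -2.6 -3.3] twist [-0.0005 -0.0015  0.0032] q6 -1.16
```

```bash
python3 -m crank '[{"hand":5,"linear":[-2,-2.6,0],"twist":[0,0,0]},{"hand":5,"linear":[-2,-2.6,0],"twist":[0,0,0]}]'; python3 - <<'E'
from h import *
im,c=cap('wrist','w3')
go(.512,.3905,.012,187.3)
for dx in(-.085,.085):
  for dy in(-.05,.05):
    a=np.radians(7.3); print(proj(c,(.4913+dx*np.cos(a)-dy*np.sin(a),.3878+dx*np.sin(a)+dy*np.cos(a),.05),True))
E
```

```text
clock: 4.25
tcp_pos: [0.5119, 0.3886, 0.1263]
tcp_rot: [0.201, -3.133, 0.002]
contact_force: [-0.7, -0.2, -0.1]
opening: 0.0142
 clk 4.3 cur th -172.71 lin mm [ -0.6   2.8 114.8] twist [-0.0009 -0.0019 -0.0003] q6 -1.17
(np.float64(192.63608144568343), np.float64(65.70684933457488))
(np.float64(328.8556403800499), np.float64(66.12287185935922))
(np.float64(203.2742252409363), np.float64(271.56863486027515))
(np.float64(317.1510935637254), np.float64(271.4644994998109))
```

View pics/w3.png

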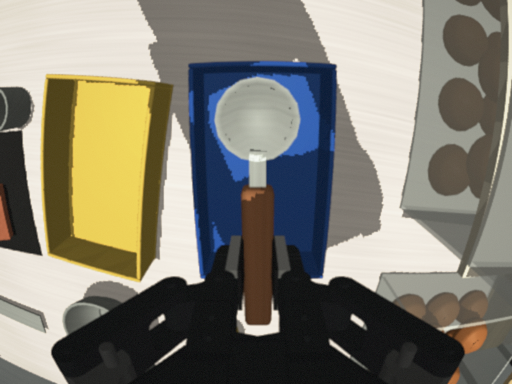

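The spoon sits over the blue pan: the pan rim runs from columns 190 to 335 and the spoon is at 258. I'll lower and release.

```bash
python3 -m crank '[{"hand":5,"linear":[0,1,50],"twist":[0,0,0]},{"hand":5,"linear":[0,1,90],"twist":[0,0,0]},{"hand":5,"linear":[0,1,114],"twist":[0,0,0]},{"hand":5,"linear":[0,1,114],"twist":[0,0,0]},{"hand":40,"linear":[0,1,114],"twist":[0,0,0]},{"hand":40,"linear":[0,1,114],"twist":[0,0,0]},{"hand":40,"linear":[0,1,114],"twist":[0,0,0]},{"hand":40,"linear":[0,1,70],"twist":[0,0,0]},{"hand":40,"linear":[0,1,20],"twist":[0,0,0]},{"hand":40,"linear":[0,1,0],"twist":[0,0,0]}]'; python3 - <<'E'
from h import *
im,c=cap('wrist','w4')
go(.451,.105,.13,187)
E
```

```text
clock: 5.3
tcp_pos: [0.5136, 0.3902, 0.1343]
tcp_rot: [-0.199, 3.129, 0.005]
contact_force: [-0.1, -0.6, 0.1]
opening: 0.04
 clk 5.35 cur th -172.71 lin mm [  98.9 -275.2    4.2] twist [0.0037 0.0085 0.0052] q6 -1.17
```

View pics/w4.png

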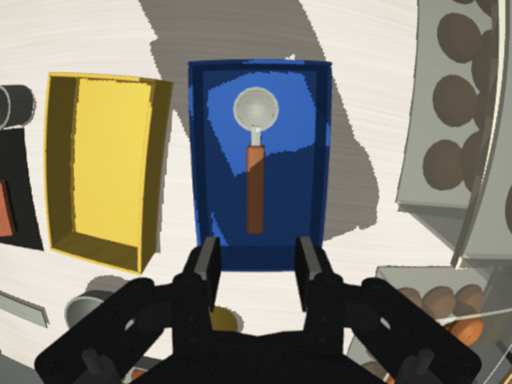

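The spoon lies flat in the blue pan at (257,165). Next is the ring.

```bash
python3 -m crank '[{"hand":75,"linear":[70,-275,4],"twist":[0,0,0]},{"hand":75,"linear":[70,-275,4],"twist":[0,0,0]},{"hand":75,"linear":[70,-275,4],"twist":[0,0,0]},{"hand":75,"linear":[70,-275,4],"twist":[0,0,0]},{"hand":75,"linear":[70,-275,4],"twist":[0,0,0]},{"hand":75,"linear":[70,-275,4],"twist":[0,0,0]},{"hand":75,"linear":[70,-275,4],"twist":[0,0,0]},{"hand":75,"linear":[70,-275,4],"twist":[0,0,0]}]'; python3 - <<'E'
from h import *
im,c=cap('wrist','w5')
go(.451,.105,.006,187)
print(proj(c,(.451,.105,.04),True),proj(c,(.451,.105,.0),True))
E
```

```text
clock: 6.15
tcp_pos: [0.478, 0.1074, 0.1248]
tcp_rot: [-0.197, 3.134, 0.0]
contact_force: [0.1, 0.2, 0.3]
opening: 0.0748
 clk 6.2 cur th -172.74 lin mm [ 27.3   0.3 118.6] twist [0.0003 0.0012 0.0045] q6 -1.63
(np.float64(259.490483082923), np.float64(165.78132469737906)) (np.float64(259.19018517731513), np.float64(156.46485674247504))
```

View pics/w5.png

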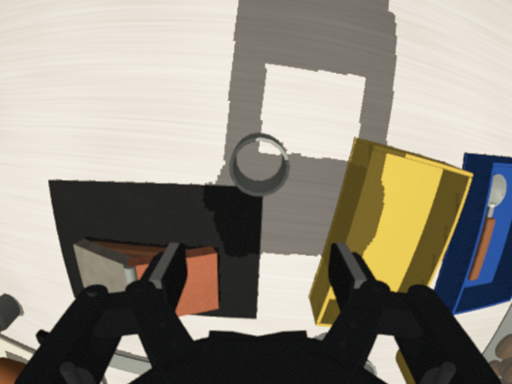

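The ring is at (259,163), against a predicted (259.5,166). Grasping it now.

```bash
python3 -m crank '[{"hand":75,"linear":[28,0,40],"twist":[0,0,0]},{"hand":75,"linear":[28,0,80],"twist":[0,0,0]},{"hand":75,"linear":[28,0,110],"twist":[0,0,0]},{"hand":75,"linear":[28,0,117],"twist":[0,0,0]},{"hand":30,"linear":[28,0,117],"twist":[0,0,0]},{"hand":30,"linear":[28,0,117],"twist":[0,0,0]},{"hand":30,"linear":[28,0,117],"twist":[0,0,0]},{"hand":30,"linear":[28,0,117],"twist":[0,0,0]},{"hand":30,"linear":[28,0,117],"twist":[0,0,0]}]'; python3 -m crank '[{"hand":30,"linear":[0,0,-50],"twist":[0,0,0]},{"hand":30,"linear":[0,0,-100],"twist":[0,0,0]},{"hand":30,"linear":[0,0,-125],"twist":[0,0,0]},{"hand":30,"linear":[0,0,-125],"twist":[0,0,0]}]';  python3 - <<'E'
from h import *
im,c=cap('wrist','w6')
go(.512,.240,.13,180)
E
```

```text
clock: 7.1
tcp_pos: [0.4512, 0.1046, 0.0088]
tcp_rot: [-0.199, 3.132, 0.001]
contact_force: [-0.6, 2.7, 8.6]
opening: 0.0465
clock: 7.5
tcp_pos: [0.4519, 0.1044, 0.1369]
tcp_rot: [-0.199, 3.127, 0.0]
contact_force: [0.3, -0.2, -0.7]
opening: 0.0463
 clk 7.55 cur th -172.71 lin mm [-77.7 126.8   4.9] twist [1.000e-04 4.700e-03 1.273e-01] q6 -1.64
```

View pics/w6.png

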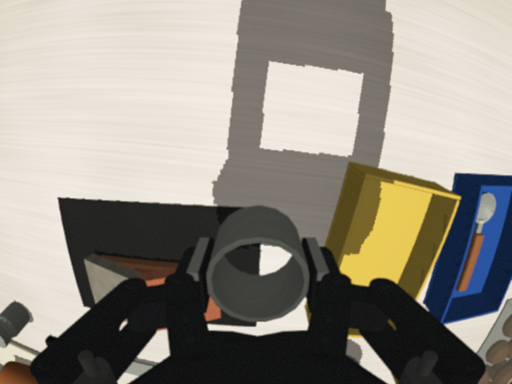

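```bash
python3 -m crank '[{"hand":30,"linear":[-78,127,0],"twist":[0,0,1.7]},{"hand":30,"linear":[-78,127,0],"twist":[0,0,1.7]},{"hand":30,"linear":[-78,127,0],"twist":[0,0,1.7]},{"hand":30,"linear":[-78,127,0],"twist":[0,0,1.7]},{"hand":30,"linear":[-78,127,0],"twist":[0,0,1.7]},{"hand":30,"linear":[-78,127,0],"twist":[0,0,1.7]},{"hand":30,"linear":[-78,127,0],"twist":[0,0,1.7]},{"hand":30,"linear":[-78,127,0],"twist":[0,0,1.7]},{"hand":30,"linear":[-78,127,0],"twist":[0,0,1.7]},{"hand":30,"linear":[-78,127,0],"twist":[0,0,1.7]}]'; python3 - <<'E'
from h import *
go(.512,.240,.018,90)
E
```

```text
clock: 8.55
tcp_pos: [0.5108, 0.24, 0.1311]
tcp_rot: [-1.947, -2.464, 0.002]
contact_force: [-0.2, -0.0, -0.6]
opening: 0.0461
 clk 8.55 cur th 103.38 lin mm [ -0.3   1.3 113.1] twist [-1.400e-03  1.000e-04  2.336e-01] q6 0.07
```

```bash
python3 -m crank '[{"hand":30,"linear":[0,1,50],"twist":[0,0,0.15]},{"hand":30,"linear":[0,1,90],"twist":[0,0,0.23]},{"hand":30,"linear":[0,1,114],"twist":[0,0,0.23]},{"hand":30,"linear":[0,1,114],"twist":[0,0,0.23]},{"hand":65,"linear":[0,1,114],"twist":[0,0,0.23]},{"hand":65,"linear":[0,1,114],"twist":[0,0,0.23]},{"hand":65,"linear":[0,1,114],"twist":[0,0,0.23]},{"hand":65,"linear":[0,1,70],"twist":[0,0,0.23]},{"hand":65,"linear":[0,1,20],"twist":[0,0,0.23]},{"hand":65,"linear":[0,1,-30],"twist":[0,0,0.23]}]'; python3 - <<'E'
from h import *
im,c=cap('wrist','w7')
im,c=cap('top','top7')
cv2.imwrite('pics/top7b.png',cv2.resize(im[170:270,70:370],None,fx=2.6,fy=2.6,interpolation=cv2.INTER_CUBIC))
E
```

```text
clock: 9.55
tcp_pos: [0.5118, 0.2402, 0.1646]
tcp_rot: [2.21, 2.232, 0.001]
contact_force: [0.6, 0.5, -0.4]
opening: 0.065
```

View pics/w7.png

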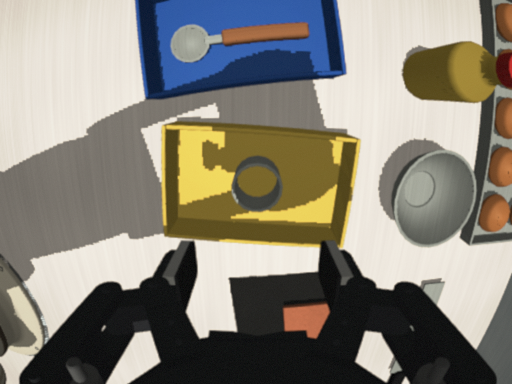

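View pics/top7b.png

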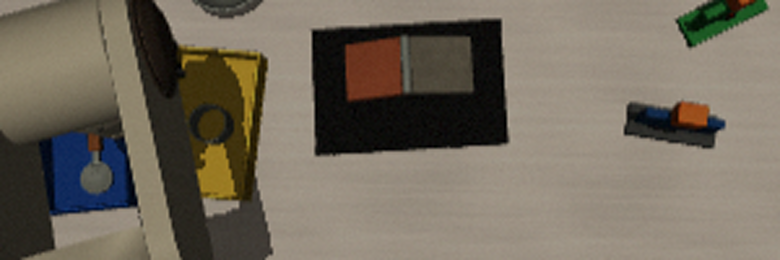

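Both are placed: the ring stands in the yellow pan at (257,182) and the spoon is in the blue pan. Next is the gauge. The blue one with the orange grip and white dial, at 512-px top view (336,213), fits the description. The other, at (349,173), is green all over its plate and foot, so I'll leave that one alone. The earlier enlarged crop already confirmed this.

```bash
python3 - <<'E'
from h import *
go(.524,-.329,.24,82.5)
E
```

```text
clk 9.65 cur th 90.57 lin mm [-570.     4.5  -71.8] twist [ 0.0105 -0.0041  0.1409] q6 0.29
```

```bash
python3 -m crank '[{"hand":55,"linear":[-570,4,-72],"twist":[0.01,0,0.14]},{"hand":55,"linear":[-570,4,-72],"twist":[0.01,0,0.14]},{"hand":55,"linear":[-570,4,-72],"twist":[0.01,0,0.14]},{"hand":55,"linear":[-570,4,-72],"twist":[0.01,0,0.14]},{"hand":55,"linear":[-570,4,-72],"twist":[0.01,0,0.14]},{"hand":55,"linear":[-570,4,-72],"twist":[0.01,0,0.14]},{"hand":55,"linear":[-570,4,-72],"twist":[0.01,0,0.14]},{"hand":55,"linear":[-570,4,-72],"twist":[0.01,0,0.14]},{"hand":55,"linear":[-570,4,-72],"twist":[0.01,0,0.14]},{"hand":55,"linear":[-570,4,-72],"twist":[0.01,0,0.14]}]';  python3 - <<'E'
from h import *
go(.524,-.329,.24,82.5)
E
```

```text
clock: 10.65
tcp_pos: [0.5201, -0.2578, 0.2259]
tcp_rot: [-2.357, -2.068, 0.01]
contact_force: [0.5, 0.2, 0.8]
opening: 0.0546
 clk 10.65 cur th 82.54 lin mm [-70.1  13.  -14.1] twist [-0.0086  0.0012  0.0006] q6 -0.46
```

```bash
python3 -m crank '[{"hand":55,"linear":[-140,8,-14],"twist":[0,0,0]},{"hand":55,"linear":[-140,8,-14],"twist":[0,0,0]},{"hand":55,"linear":[-140,8,-14],"twist":[0,0,0]},{"hand":55,"linear":[-140,8,-14],"twist":[0,0,0]},{"hand":55,"linear":[-140,8,-14],"twist":[0,0,0]}]';  python3 - <<'E'
from h import *
im,c=cap('wrist','w8')
go(.524,-.329,.24,82.5)
for p in ((.524,-.329,.144),(.524,-.329,0)): print(proj(c,p,True))
cv2.imwrite('pics/w8b.png',cv2.resize(im[60:300,120:400],None,fx=2.5,fy=2.5,interpolation=cv2.INTER_CUBIC))
E
```

```text
clock: 11.15
tcp_pos: [0.51, -0.3962, 0.2388]
tcp_rot: [-2.357, -2.066, 0.011]
contact_force: [0.2, 0.7, 0.5]
opening: 0.0552
 clk 11.2 cur th 82.52 lin mm [67.5  4.9 -1.1] twist [-0.0098  0.0005  0.0004] q6 -0.64
(np.float64(263.3919380667648), np.float64(113.37899440205629))
(np.float64(262.1966067525), np.float64(109.1625688140749))
```

View pics/w8b.png

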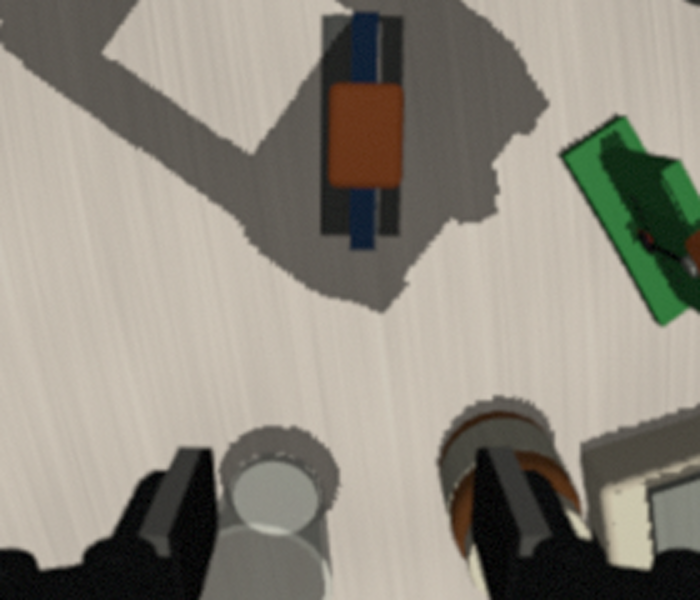

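The wrist crop shows the orange grip at full-image (266,114), 2–3 px right of the prediction, so I'll aim 2 mm further in x. It's square to the jaws.

```bash
python3 -m crank '[{"hand":55,"linear":[45,7,0],"twist":[-0.01,0,0]},{"hand":55,"linear":[67,7,0],"twist":[-0.01,0,0]},{"hand":55,"linear":[67,7,0],"twist":[-0.01,0,0]},{"hand":55,"linear":[67,7,40],"twist":[-0.01,0,0]},{"hand":55,"linear":[67,7,80],"twist":[-0.01,0,0]},{"hand":55,"linear":[67,7,110],"twist":[-0.01,0,0]},{"hand":55,"linear":[67,7,125],"twist":[-0.01,0,0]},{"hand":55,"linear":[67,7,134],"twist":[-0.01,0,0]},{"hand":55,"linear":[67,7,134],"twist":[-0.01,0,0]}]';  python3 - <<'E'
from h import *
go(.526,-.329,.104,82.5)
im,c=cap('scene','s9')
cv2.imwrite('pics/s9b.png',cv2.resize(im[170:290,110:250],None,fx=5,fy=5,interpolation=cv2.INTER_CUBIC))
E
```

```text
clock: 12.1
tcp_pos: [0.5248, -0.3298, 0.1047]
tcp_rot: [2.361, 2.072, -0.001]
contact_force: [0.8, -0.7, -0.0]
opening: 0.0551
 clk 12.1 cur th 82.56 lin mm [1.  1.1 0.7] twist [-0.0001  0.0006  0.001 ] q6 -0.55
```

View pics/s9b.png

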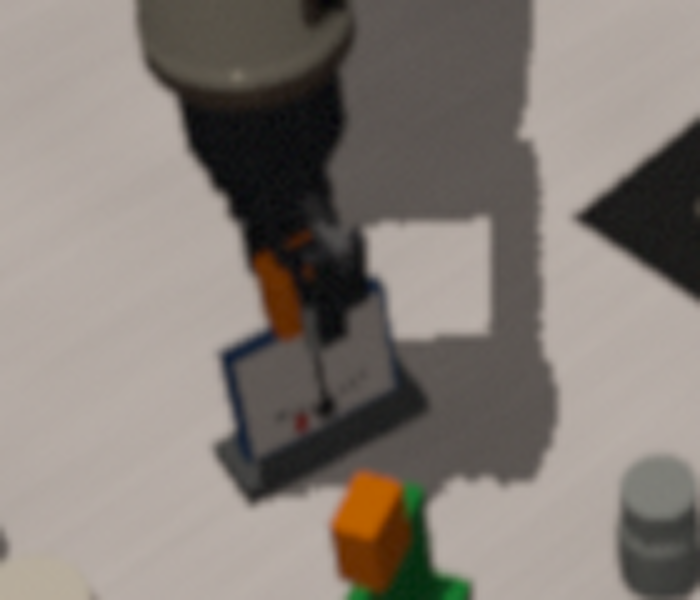

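The open fingers straddle the orange grip, which is at (280,300) in the crop. Closing and lifting.

```bash
python3 -m crank '[{"hand":10,"linear":[0,0,0],"twist":[0,0,0]},{"hand":10,"linear":[0,0,0],"twist":[0,0,0]},{"hand":10,"linear":[0,0,0],"twist":[0,0,0]},{"hand":10,"linear":[0,0,0],"twist":[0,0,0]},{"hand":10,"linear":[0,0,0],"twist":[0,0,0]},{"hand":10,"linear":[0,0,-20],"twist":[0,0,0]},{"hand":10,"linear":[0,0,-60],"twist":[0,0,0]},{"hand":10,"linear":[0,0,-100],"twist":[0,0,0]},{"hand":10,"linear":[0,0,-100],"twist":[0,0,0]}]';  python3 - <<'E'
from h import *
im,c=load('scene0')
for p in ((.6,-.36,.40),(.6,-.36,.3),(.6,-.36,.55)): print(proj(c,p))
go(.60,-.36,.45,64)
E
```

```text
clock: 13.05
tcp_pos: [0.526, -0.3309, 0.2107]
tcp_rot: [2.355, 2.066, 0.001]
contact_force: [0.3, -0.6, -4.0]
opening: 0.0235
(np.float64(162.2002505624456), np.float64(164.16859347069314))
(np.float64(168.39817245790397), np.float64(199.5437216139979))
(np.float64(150.8580400704725), np.float64(99.43203235399177))
 clk 13.05 cur th 82.54 lin mm [ -20.4   78.8 -238.6] twist [0.0078 0.0038 0.3235] q6 -0.55
```

```bash
python3 -m crank '[{"hand":10,"linear":[-20,79,-238],"twist":[0.008,0.004,0.323]},{"hand":10,"linear":[-20,79,-238],"twist":[0.008,0.004,0.323]},{"hand":10,"linear":[-20,79,-238],"twist":[0.008,0.004,0.323]},{"hand":10,"linear":[-20,79,-238],"twist":[0.008,0.004,0.323]},{"hand":10,"linear":[-20,79,-238],"twist":[0.008,0.004,0.323]},{"hand":10,"linear":[-20,79,-238],"twist":[0.008,0.004,0.323]},{"hand":10,"linear":[-20,79,-238],"twist":[0.008,0.004,0.323]},{"hand":10,"linear":[-20,79,-238],"twist":[0.008,0.004,0.323]}]';  python3 -m crank '[{"hand":10,"linear":[0,0,0],"twist":[0,0.12,0]},{"hand":10,"linear":[0,0,0],"twist":[0,0.23,0]},{"hand":10,"linear":[0,0,0],"twist":[0,0.23,0]},{"hand":10,"linear":[0,0,0],"twist":[0,0.23,0]},{"hand":10,"linear":[0,0,0],"twist":[0,0.23,0]},{"hand":10,"linear":[0,0,0],"twist":[0,0.23,0]},{"hand":10,"linear":[0,0,0],"twist":[0,0.23,0]},{"hand":10,"linear":[0,0,0],"twist":[0,0.23,0]},{"hand":10,"linear":[0,0,0],"twist":[0,0.23,0]},{"hand":10,"linear":[0,0,0],"twist":[0,0.23,0]}]';python3 -m crank '[{"hand":10,"linear":[0,0,0],"twist":[0,0,0]},{"hand":10,"linear":[0,0,0],"twist":[0,0,0]},{"hand":10,"linear":[0,0,0],"twist":[0,0,0]},{"hand":10,"linear":[0,0,0],"twist":[0,0,0]},{"hand":10,"linear":[0,0,0],"twist":[0,0,0]},{"hand":10,"linear":[0,0,0],"twist":[0,0,0]},{"hand":10,"linear":[0,0,0],"twist":[0,0,0]},{"hand":10,"linear":[0,0,0],"twist":[0,0,0]}]'; python3 - <<'E'
from h import *
s=telemetry.read_state(); print(s['tcp_pos'],R.from_rotvec(s['tcp_rot']).as_matrix().round(3),s['opening'])
ims=[cap('scene','s10')[0].astype(float) for _ in range(4)]
im=np.mean(ims,0).astype(np.uint8); cv2.imwrite('pics/s10.png',im)
cv2.imwrite('pics/s10b.png',cv2.resize(im[130:220,115:215],None,fx=6.5,fy=6.5,interpolation=cv2.INTER_CUBIC))
E
```

```text
clock: 13.85
tcp_pos: [0.6007, -0.36, 0.4407]
tcp_rot: [-2.655, -1.66, 0.005]
contact_force: [0.5, 0.3, -5.1]
opening: 0.0229
clock: 14.85
tcp_pos: [0.6005, -0.3598, 0.4426]
tcp_rot: [-2.543, -1.588, -0.29]
contact_force: [-0.3, -0.6, -4.3]
opening: 0.0233
clock: 15.65
tcp_pos: [0.6004, -0.3598, 0.4426]
tcp_rot: [-2.543, -1.588, -0.29]
contact_force: [-0.2, 0.4, -4.1]
opening: 0.0234
[ 0.60044722 -0.35983624  0.44262295] [[ 0.428  0.899  0.093]
 [ 0.874 -0.438  0.21 ]
 [ 0.23  -0.008 -0.973]] 0.023401599324420607
```

View pics/s10b.png

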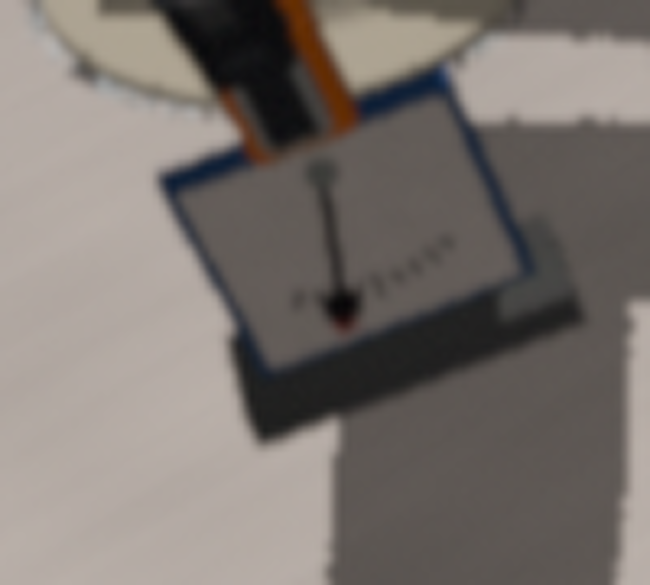

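```bash
cat >> h.py <<'E'
def corners(c,zo=.104,tilt_extra=0):
    """gauge assumed rigid in tool: grip centre .121 => gauge origin zo below TCP along tool z"""
    s=telemetry.read_state(); M=R.from_rotvec(s['tcp_rot']).as_matrix(); M=M@R.from_rotvec([0,tilt_extra,0]).as_matrix()
    X=M[:,1];Y=M[:,0];Z=-M[:,2]; o=s['tcp_pos']-Z*zo
    out={}
    for n,p in dict(pTL=(.005,-.046,.098),pTR=(.005,.046,.098),pBL=(.005,-.046,.014),pBR=(.005,.046,.014),fL=(.02,-.055,0),fR=(.02,.055,0),piv=(.008,0,.088)).items():
        out[n]=np.array(proj(c,o+X*p[0]+Y*p[1]+Z*p[2]))
    return out,o
E
python3 - <<'E'
from h import *
im,c=load('s10')
for n,p in corners(c)[0].items(): print(n,((p-[115,130]+.5)*6.5-.5).round(0))
hsv=cv2.cvtColor(im,cv2.COLOR_BGR2HSV)
cv2.imwrite('pics/s10c.png',cv2.resize(im[165:190,150:185],None,fx=20,fy=20,interpolation=cv2.INTER_CUBIC))
E
```

```text
pTL [155. 198.]
pTR [448.  84.]
pBL [261. 382.]
pBR [533. 275.]
fL [258. 453.]
fR [584. 325.]
piv [316. 171.]
```

View pics/s10c.png

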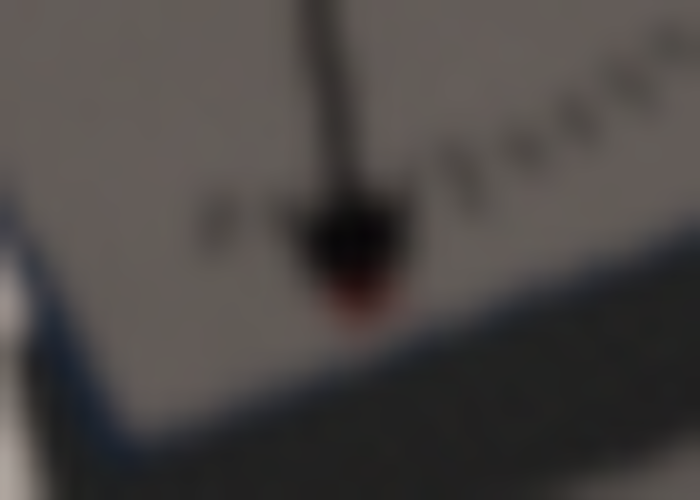

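The in-air check at tool tilt 0.232 rad shows the pointer tip at crop (342,308) directly over the red mark at (343,322). The plate and foot edges match the tool pose, so the gauge hasn't slipped. Next is the placing.

```bash
cat >> h.py <<'E'
def go2(o,th,phi,note=''):
    """foot centre target o, tilt phi about gauge x"""
    s=telemetry.read_state(); r=R.from_rotvec(s['tcp_rot']); t=np.radians(th)
    tx=np.array([np.cos(t),np.sin(t),0]); tz=np.array([0,0,-1.])
    T=R.from_matrix(np.c_[tx,np.cross(tz,tx),tz])*R.from_rotvec([0,phi,0])
    Z=-T.as_matrix()[:,2]; p=np.array(o)+Z*.1045
    M=r.as_matrix(); print(note,'clk',round(s['clock'],2),'tcp tgt',p.round(4),'lin mm',(1000*(M.T@(p-s['tcp_pos']))).round(1),'twist',(r.inv()*T).as_rotvec().round(4),'cur tilt',np.arcsin(M[2,0]).round(4),'down 1mm in tool',M.T[:,2]*-1)
E
python3 - <<'E'
from h import *
n=np.array([0.018,-.2285,.973])*.006
c0=np.array([.5868,.0015,.05])+n
go2(c0+[0,0,.08],94.4,.232); print(c0)
E
```

```text
clk 15.85 tcp tgt [ 0.5888 -0.0238  0.2375] lin mm [ 241.5 -156.   269.1] twist [ 0.114  -0.0023 -0.5177] cur tilt 0.2321 down 1mm in tool [-0.22998696  0.00828769  0.97315842]
[5.86908e-01 1.29000e-04 5.58380e-02]
```

```bash
python3 -m crank '[{"hand":10,"linear":[242,-156,269],"twist":[0.114,-0.002,-0.518]},{"hand":10,"linear":[242,-156,269],"twist":[0.114,-0.002,-0.518]},{"hand":10,"linear":[242,-156,269],"twist":[0.114,-0.002,-0.518]},{"hand":10,"linear":[242,-156,269],"twist":[0.114,-0.002,-0.518]},{"hand":10,"linear":[242,-156,269],"twist":[0.114,-0.002,-0.518]},{"hand":10,"linear":[242,-156,269],"twist":[0.114,-0.002,-0.518]},{"hand":10,"linear":[242,-156,269],"twist":[0.114,-0.002,-0.518]},{"hand":10,"linear":[242,-156,269],"twist":[0.114,-0.002,-0.518]},{"hand":10,"linear":[242,-156,269],"twist":[0.114,-0.002,-0.518]},{"hand":10,"linear":[242,-156,269],"twist":[0.114,-0.002,-0.518]}]';python3 - <<'E'
from h import *
c0=np.array([.5869,.0001,.0558])
go2(c0+[0,0,.015],94.4,.232); print(telemetry.read_state()['contact_force'])
for _ in range(1):
  im,c=cap('scene','s11'); cv2.imwrite('pics/s11b.png',cv2.resize(im[110:250,200:350],None,fx=4.2,fy=4.2,interpolation=cv2.INTER_CUBIC))
  im,c=cap('top','t11'); cv2.imwrite('pics/t11b.png',cv2.resize(im[140:250,170:290],None,fx=5,fy=5,interpolation=cv2.INTER_CUBIC))
E
```

```text
clock: 16.85
tcp_pos: [0.5887, -0.0225, 0.2377]
tcp_rot: [-2.01, -2.175, -0.234]
contact_force: [0.5, -0.5, -3.9]
opening: 0.0233
 clk 16.85 tcp tgt [ 0.5887 -0.0239  0.1725] lin mm [-16.3  -0.   63.2] twist [-0.0006 -0.0003  0.0018] cur tilt 0.2323 down 1mm in tool [-2.30174643e-01  1.54913252e-04  9.73149326e-01]
[ 0.50852686 -0.49200343 -3.85528032]
```

View pics/s11b.png

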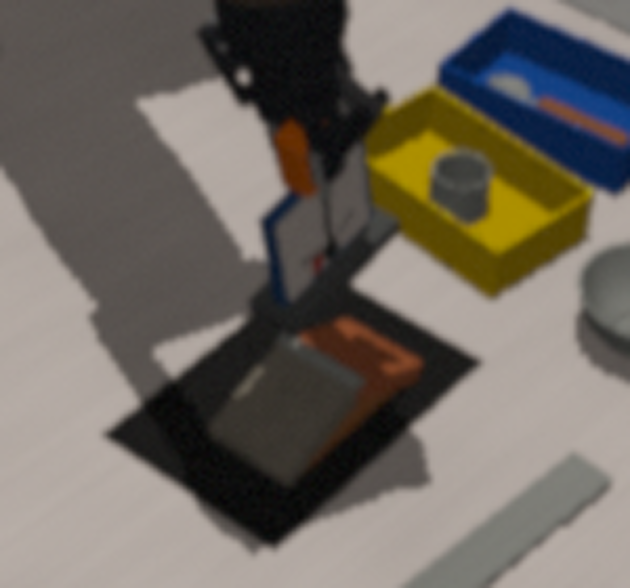

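View pics/t11b.png

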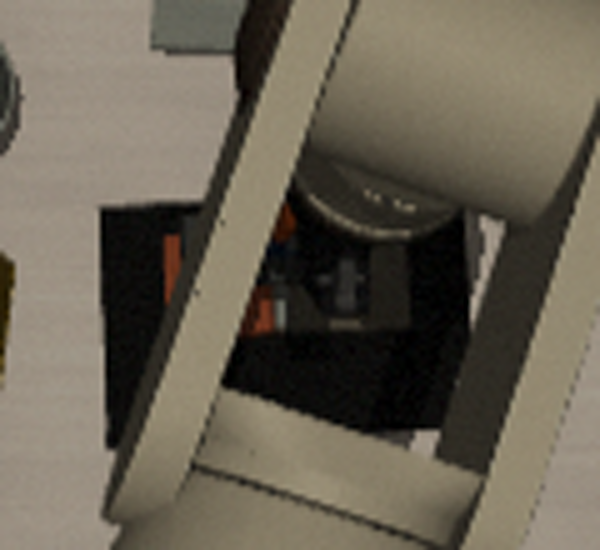

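The gauge hangs tilted above the ridge in the scene view, with both pans filled. Lowering in small steps.

```bash
python3 -m crank '[{"hand":10,"linear":[-8,0,32],"twist":[0,0,0]},{"hand":10,"linear":[-16,0,62],"twist":[0,0,0]},{"hand":10,"linear":[-16,0,63],"twist":[0,0,0]},{"hand":10,"linear":[-17,0,66],"twist":[0,0,0]},{"hand":10,"linear":[-17.7,0,69],"twist":[0,0,0]},{"hand":10,"linear":[-18,0,71],"twist":[0,0,0]},{"hand":10,"linear":[-18.3,0,73],"twist":[0,0,0]},{"hand":10,"linear":[-18.3,0,73],"twist":[0,0,0]}]';python3 - <<'E'
from h import *
c0=np.array([.5869,.0001,.0558]); go2(c0,94.4,.232)
E
```

```text
clock: 17.75
tcp_pos: [0.5891, -0.0244, 0.1628]
tcp_rot: [-2.012, -2.174, -0.235]
contact_force: [0.1, -0.7, -4.4]
opening: 0.0232
 clk 17.75 tcp tgt [ 0.5887 -0.0239  0.1575] lin mm [-0.7 -0.3  5.2] twist [ 0.0003 -0.0001  0.0005] cur tilt 0.2321 down 1mm in tool [-2.30064674e-01 -4.10757516e-04  9.73175255e-01]
```

```bash
python3 -m crank '[{"hand":10,"linear":[-0.3,0,1],"twist":[0,0,0]},{"hand":10,"linear":[-0.5,0,2],"twist":[0,0,0]},{"hand":10,"linear":[-0.7,0,3],"twist":[0,0,0]},{"hand":10,"linear":[-0.7,0,3],"twist":[0,0,0]}]';python3 -m crank '[{"hand":10,"linear":[-0.2,0,1],"twist":[0,0,0]},{"hand":10,"linear":[-0.2,0,1],"twist":[0,0,0]}]';python3 -m crank '[{"hand":10,"linear":[-0.2,0,1],"twist":[0,0,0]},{"hand":10,"linear":[-0.2,0,1],"twist":[0,0,0]}]'
```

```text
clock: 18.15
tcp_pos: [0.5889, -0.0244, 0.1593]
tcp_rot: [-2.012, -2.174, -0.235]
contact_force: [0.7, -0.9, -3.1]
opening: 0.0233
clock: 18.35
tcp_pos: [0.5891, -0.0244, 0.1588]
tcp_rot: [-2.012, -2.174, -0.235]
contact_force: [-1.3, -0.1, 1.0]
opening: 0.0236
clock: 18.55
tcp_pos: [0.5892, -0.0245, 0.1587]
tcp_rot: [-2.013, -2.175, -0.236]
contact_force: [-3.7, -2.7, 11.7]
opening: 0.0236
```

```bash
python3 -m crank '[{"hand":10,"linear":[0.1,0,-0.5],"twist":[0,0,0]},{"hand":10,"linear":[0.1,0,-0.5],"twist":[0,0,0]},{"hand":10,"linear":[0.1,0,-0.5],"twist":[0,0,0]},{"hand":10,"linear":[0.1,0,-0.5],"twist":[0,0,0]},{"hand":10,"linear":[0.1,0,-0.5],"twist":[0,0,0]},{"hand":10,"linear":[0.1,0,-0.5],"twist":[0,0,0]},{"hand":10,"linear":[0.1,0,-0.5],"twist":[0,0,0]},{"hand":10,"linear":[0.1,0,-0.5],"twist":[0,0,0]},{"hand":10,"linear":[0.1,0,-0.5],"twist":[0,0,0]},{"hand":10,"linear":[0.1,0,-0.5],"twist":[0,0,0]}]';python3 - <<'E'
from h import *
s=telemetry.read_state(); print(s['contact_force'],R.from_rotvec(s['tcp_rot']).as_matrix().round(4))
ims=[cap('scene','s12')[0].astype(float) for _ in range(6)]
im=np.mean(ims,0).astype(np.uint8); cv2.imwrite('pics/s12.png',im); c=load('s12')[1]
co,o=corners(c,.1045); print('foot ctr',o); 
for n,p in co.items(): print(n,((p-[240,140]+.5)*9-.5).round(0))
print('crown',((np.array(proj(c,(.5868,.0015,.056)))-[240,140]+.5)*9-.5).round(0))
cv2.imwrite('pics/s12b.png',cv2.resize(im[140:205,240:320],None,fx=9,fy=9,interpolation=cv2.INTER_CUBIC))
E
```

```text
clock: 19.55
tcp_pos: [0.5892, -0.0245, 0.1587]
tcp_rot: [-2.013, -2.174, -0.236]
contact_force: [-2.9, -2.1, 7.6]
opening: 0.0233
[-2.90398882 -2.08155569  7.60883573] [[-0.0752  0.997  -0.0167]
 [ 0.9703  0.077   0.2292]
 [ 0.2298  0.0011 -0.9732]]
foot ctr [ 5.87432119e-01 -5.37850307e-04  5.70371685e-02]
pTL [209. 426.]
pTR [399. 227.]
pBL [243. 580.]
pBR [423. 388.]
fL [266. 647.]
fR [479. 416.]
piv [316. 349.]
crown [329. 499.]
```

View pics/s12b.png

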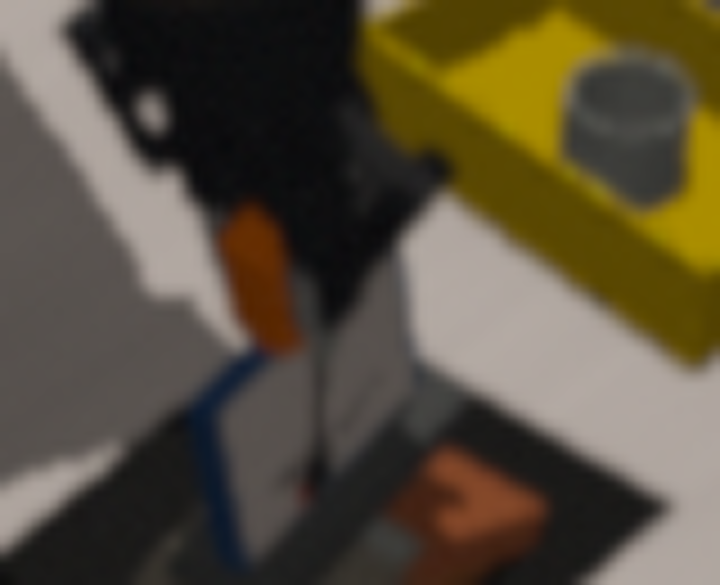

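```bash
python3 - <<'E'
from h import *
im,c=load('s12')
s=telemetry.read_state(); M=R.from_rotvec(s['tcp_rot']).as_matrix(); X=M[:,1];Y=M[:,0];Z=-M[:,2]; o0=s['tcp_pos']-Z*.1045
def dial(x,y,xo,s_=9,x0=240,y0=140):
    o,d=ray(c,(x+.5)/s_-.5+x0,(y+.5)/s_-.5+y0); t=((o0+X*xo-o)@X)/(d@X); p=o+t*d-o0; return np.round([p@Y*1000,p@Z*1000],1)
for n,x,y,xo in(('tip',316,482,.008),('red',305,493,.006),('pTL',215,408,.005),('pBL',240,570,.005),('line top',319,370,.008)): print(n,dial(x,y,xo))
big=cv2.resize(im[180:204,262:292],None,fx=22,fy=22,interpolation=cv2.INTER_CUBIC); cv2.imwrite('pics/s12c.png',cv2.convertScaleAbs(big,alpha=1.6,beta=10))
cv2.imwrite('pics/s12d.png',cv2.convertScaleAbs(cv2.resize(im[165:225,250:320],None,fx=10,fy=10,interpolation=cv2.INTER_CUBIC),alpha=1.6,beta=10))
E
```

```text
tip [-10.3  29.1]
red [-14.   25.6]
pTL [-42.2 102.8]
pBL [-46.3  20.3]
line top [-0.5 77.8]
```

View pics/s12c.png

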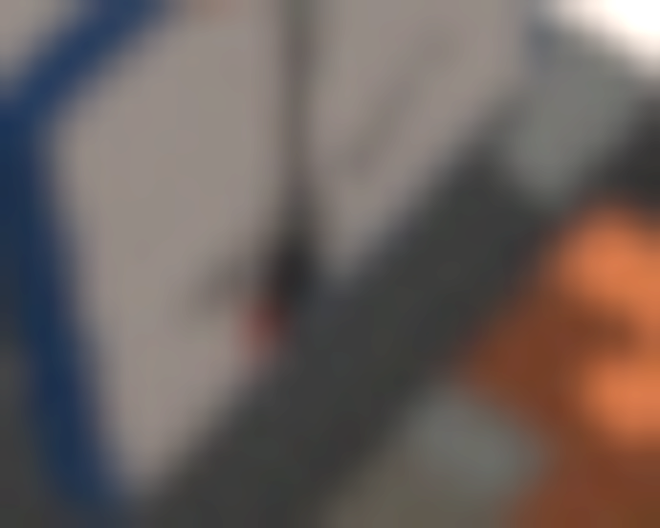

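View pics/s12d.png

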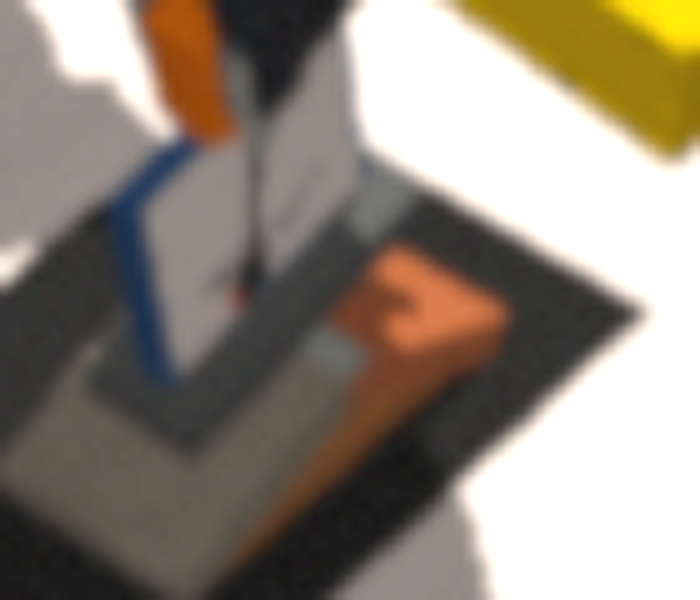

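```bash
python3 - <<'E'
from h import *
ims=[cap('wrist','w13')[0].astype(float) for _ in range(2)]
im,c=load('w13')
s=telemetry.read_state(); print(s['contact_force'],s['clock'])
M=R.from_rotvec(s['tcp_rot']).as_matrix()
crop=cv2.convertScaleAbs(cv2.resize(im[190:330,180:340],None,fx=4.5,fy=4.5,interpolation=cv2.INTER_CUBIC),alpha=2,beta=10)
for te in(0,-.04):
    M2=M@R.from_rotvec([0,te,0]).as_matrix(); X=M2[:,1];Y=M2[:,0];Z=-M2[:,2]
    g=s['tcp_pos']+M[:,2]*(-.0165)  # grip centre
    for p in((.02,.055,.014),(-.02,.055,.014),(.005,.046,.098),(-.005,.046,.098),(.02,.055,0),(.012,.017,.144)):
        q=np.array(proj(c,g+X*p[0]+Y*p[1]+Z*(p[2]-.121),True)); print(te,p,q.round(1),((q-[180,190]+.5)*4.5-.5).round())
cv2.imwrite('pics/w13b.png',crop)
E
```

```text
[-2.10537027 -2.3352403   8.44609485] 19.95
0 (0.02, 0.055, 0.014) [281.4 130.7] [ 458. -265.]
0 (-0.02, 0.055, 0.014) [230.5 130.8] [ 229. -265.]
0 (0.005, 0.046, 0.098) [265.1 163.5] [ 385. -117.]
0 (-0.005, 0.046, 0.098) [245.6 163.6] [ 297. -117.]
0 (0.02, 0.055, 0) [280.1 129.1] [ 452. -272.]
0 (0.012, 0.017, 0.144) [284.8 258.6] [473. 310.]
-0.04 (0.02, 0.055, 0.014) [281.1 135.8] [ 457. -242.]
-0.04 (-0.02, 0.055, 0.014) [230.9 135.9] [ 231. -242.]
-0.04 (0.005, 0.046, 0.098) [265.  164.6] [ 384. -112.]
-0.04 (-0.005, 0.046, 0.098) [245.8 164.7] [ 298. -112.]
-0.04 (0.02, 0.055, 0) [279.8 134.6] [ 451. -247.]
-0.04 (0.012, 0.017, 0.144) [284.7 255.8] [473. 298.]
```

View pics/w13.png

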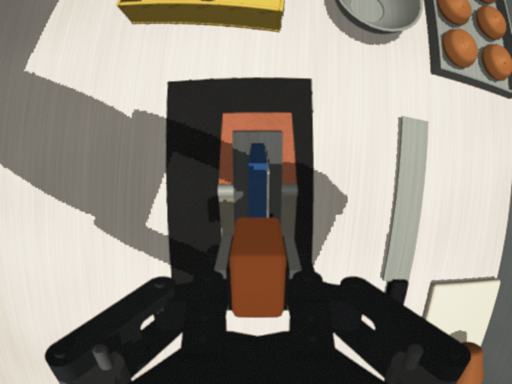

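View pics/w13b.png

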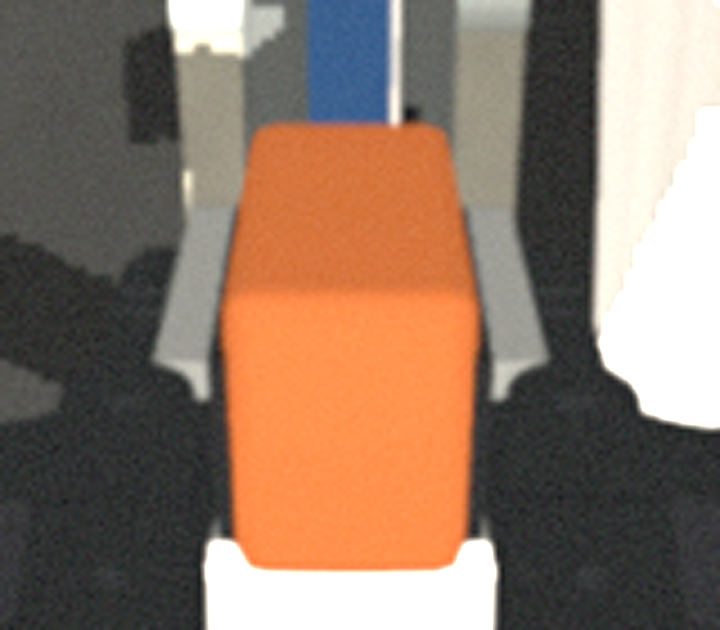

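```bash
python3 - <<'E'
from h import *
im,c=load('w13')
cv2.imwrite('pics/w13c.png',cv2.convertScaleAbs(cv2.resize(im[105:225,205:310],None,fx=5,fy=5,interpolation=cv2.INTER_CUBIC),alpha=1.8,beta=10))
E
```

```text
(no output)
```

View pics/w13c.png

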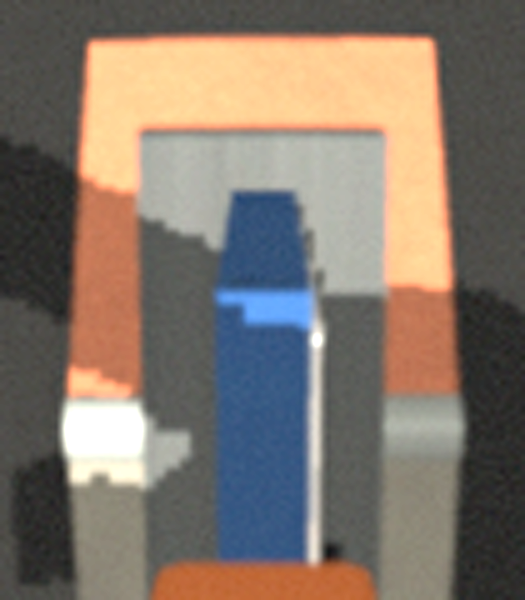

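```bash
python3 - <<'E'
from h import *
im,c=load('w13')
print('bar mid', onz(c,205+263/5,105+425/5,.056,True), 'foot end',onz(c,205+263/5,131,.0125+.057+.0545*.23,True))
s=telemetry.read_state(); print(s['contact_force'],np.abs(s['dq']).max(),s['clock'],s['opening'])
for n in('scene','top'):
    im,_=cap(n,n+'_end'); cv2.imwrite(f'pics/{n}_endb.png',cv2.resize(im,(800,600),interpolation=cv2.INTER_CUBIC))
E
```

```text
bar mid [0.588537   0.00144842 0.056     ] foot end [0.58480704 0.04957818 0.082035  ]
[-2.10537027 -2.3352403   8.44609485] 0.0009452205926943792 19.95 0.023327840032522758
```

View pics/scene_endb.png

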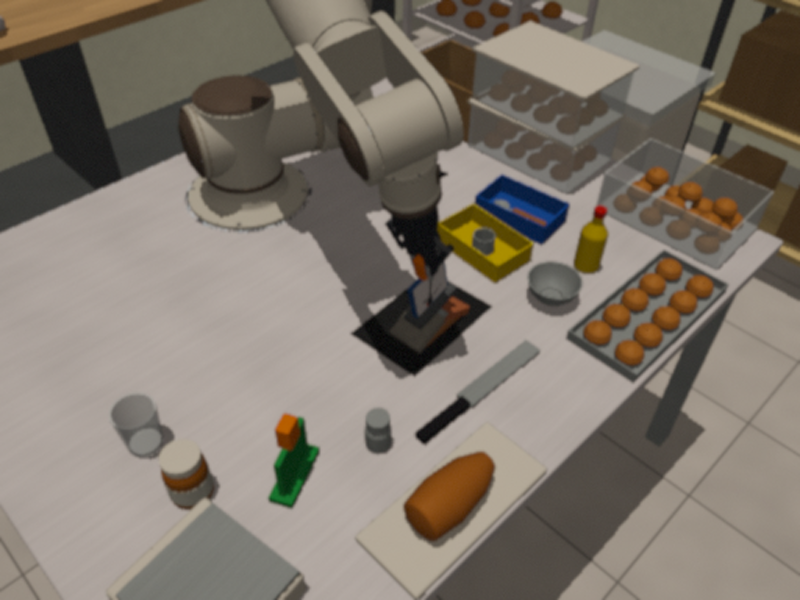

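Before handing in, I'll run one numerical slip check: the angle of the blue plate's left edge in the tool frame, in the air versus now.

```bash
python3 - <<'E'
from h import *
s=telemetry.read_state()
for name,pos,rot in(('s10',np.array([.60045,-.35984,.44262]),[-2.543,-1.588,-.29]),('s12',s['tcp_pos'],s['tcp_rot'])):
    im,c=load(name); M=R.from_rotvec(rot).as_matrix(); X=M[:,1];Y=M[:,0];Z=-M[:,2]; o0=pos-Z*.1045
    up=cv2.GaussianBlur(im,(0,0),.6).astype(float); bl=up[...,0]-up[...,2]  # blueness
    def dial(u,v,xo):
        o,d=ray(c,u,v); t=((o0+X*xo-o)@X)/(d@X); p=o+t*d-o0; return [p@Y*1000,p@Z*1000]
    pt=[]
    for z in np.linspace(.03,.088,16):  # sample along expected left edge
        u0,v0=proj(c,o0+X*.005-Y*.044+Z*z); v=int(round(v0)); us=np.arange(int(u0)-9,int(u0)+9); b=np.clip(bl[v,us],0,None)
        k=np.argmax(b); 
        th=b[k]/2; j=k
        while j<len(b)-1 and b[j]>th: j+=1
        u=us[j-1]+(b[j-1]-th)/(b[j-1]-b[j]+1e-9); pt.append(dial(u,v,.005))
    pt=np.array(pt); 
    for _ in range(3):
        f=np.polyfit(pt[:,1],pt[:,0],1); r=pt[:,0]-np.polyval(f,pt[:,1]); pt=pt[np.abs(r)<2*r.std()+.1]
    print(name,'edge slope (rad)',f[0].round(4),'y at z=60',np.polyval(f,60).round(2),'rms',r.std().round(2),len(pt),'tilt',np.arcsin(M[2,0]).round(4))
    # red mark
    hsv=cv2.cvtColor(im,cv2.COLOR_BGR2HSV); rr=up[...,2]-np.maximum(up[...,0],up[...,1])
    u0,v0=proj(c,o0+X*.008-Y*.014+Z*.028); y0,x0=int(v0)-6,int(u0)-7; w=rr[y0:y0+13,x0:x0+14]; w=np.clip(w-.4*w.max(),0,None); vv,uu=np.mgrid[y0:y0+13,x0:x0+14]
    print('  red',dial((w*uu).sum()/w.sum(),(w*vv).sum()/w.sum(),.006),w.max())
    g=up.max(2); w=np.clip(45-g[y0-3:y0+8,x0:x0+16],0,None)
E
```

```text
s10 edge slope (rad) 0.0059 y at z=60 -40.76 rms 0.43 16 tilt 0.232
  red [np.float64(-14.098392753275075), np.float64(24.87936987657245)] 12.6
s12 edge slope (rad) 0.0088 y at z=60 -44.04 rms 0.29 16 tilt 0.2319
  red [np.float64(-16.85938135239399), np.float64(28.80254928954627)] 9.6
```

The edge angle differs by only 0.003 rad between air and ridge, so the gauge hasn't slipped. In the air the mark measured about 0.228 rad, against a tilt of 0.232. Handing in.

```bash
python3 -c "
from h import *
s=telemetry.read_state(); print(s['clock'],s['contact_force'],s['opening'])
print(robot.sign_off())"
```

```text
20.05 [-2.97275272 -1.70152603  7.25562476] 0.02323597190235009
the job is handed in; nothing more can be done
None
```

The corner is set up and handed in at 20 s of the 72 s allowed; no verdict is reported. The spoon lies in the blue pan and the ring cutter stands in the yellow pan. The gauge is still gripped, tilted 0.232 rad and pressed on the middle of the ridge.

**Last checks:**
- **Contact:** the push on the ridge is about 11–12 N, counting the roughly 4 N that the gauge weighs. The grip opening is steady at 23 mm and the arm is still.
- **Position:** the foot's middle is about 2–3 mm from the ridge's middle and square to it within about a degree by my measurements.
- **Mark:** with the gauge held in the air at the same tilt, facing the camera nearly square-on, the pointer stood on the red mark. The mark measured about 0.228 rad.
- **Slip:** the plate's edge angle in the gripper changed by only 0.003 rad between that check and the ridge.
- **Other objects:** the rest of the scene, including the green gauge, looked unmoved in the last scene picture.

**One disagreement:** in the last scene view of the ridge, the pointer tip appears about 4 mm to one side of the visible part of the mark. That camera looks at the dial about 50° off, with the pointer in front of it and covering part of the mark. I took the offset for parallax and did not confirm it from a second view on the ridge.

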